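Load the sleeve checker and throw its speed lever into the green notch

ROBOT

A 6-joint arm with a two-finger parallel gripper is mounted at the origin on a cart in front of the work surface, level with it; the furniture and walls round the work are solid. World frame = base frame: x ahead of the robot, y to its left, z up, the work surface at z = 0. Lengths are in m, angles in rad, forces in N, time in s.
With the tool pointing down it reaches from about 0.3 to 0.775 m from the base axis. Payload 14.6 kg.
Tool frame: the origin (TCP) lies at the very end of the fingers, on their centre line; the grasp point (between the pads) lies 19 mm behind it; z points along the fingers, x is the direction in which the jaws open and shut, and the axes are right-handed (so a half turn about z gives the same grasp; the last joint's range is limited). The gripper opens to 94 mm and grips with 3 to 60 N. Pads are 16 mm wide; open, the fingers measure 119 mm over their backs; the gripper's body (75 mm by 177 mm) begins 78 mm behind the grasp point.
Start: joints at [-1.376, 0.3, 1.521, -0, 1.321, -0.067], TCP at [0.142, -0.531, 0.174] pointing down, gripper open.
Joint ranges: [-3.03, 3.03], [-0.79, 2.21], [0.23, 2.52], [-1.04, 4.18], [0, 3.07], [-2.55, 2.55]. Speed limits (rad/s): [2.22, 2.22, 2.57, 3.14, 3.14, 3.14].

INTERFACE

Orientations are given as [roll, pitch, yaw] about the fixed x, y, z axes, in that order (R = Rz(yaw) Ry(pitch) Rx(roll)).
In Python, from station import ctrl gives the robot as it stands.
- The arm moves only by the shell command python3 -m inch 'ROWS' [FORCE]. ROWS is JSON, one flat list of numbers, 7 for each row, row after row: the shift along the tool's x, y, z in cm, then the turn, a rotation vector about the tool's x, y, z in rad, then the opening, from 0 (shut) to 1 (fully open). In form: [tx, ty, tz, wx, wy, wz, claw, tx, ty, tz, wx, wy, wz, claw, ...]. A call has 1 to 20 rows; each row shifts and turns the commanded pose from where the row before left it, along the tool's axes as they then stand; what a row does not reach is not made up. A row lasts 1/8 s, in which the tool goes at most 62.5 mm and 10.7 degrees, less where a joint would pass 70% of its speed; a pose out of reach is approached as far as the arm can. A call is refused whole if a number of a shift passes 6.25 or a number of a turn 0.188, either way. A call with a gripper value outside its range is refused whole. The fingers move at their own pace and stop on an object; FORCE is the grip in N (left out, the last holds). Time passes only in rows, so rows that do not move let the fingers close. It gives the time, the measured TCP pose, the force and the opening at its end, in the units of the state.
- ctrl.get_obs(): the state, without advancing time (a new reading comes with each control period).
- ctrl.camera(name): name is "scene" or "side" or "wrist"; returns (picture, depth): 480x640x3 uint8, red, green, blue; 480x640 float32, m along the optical axis (not along the pixel's ray), 0 where there is no reading.
- ctrl.camera_params(name): a dict with "vertical_fov" (degrees; the focal length in pixels is half the picture's height over the tangent of half this angle, whatever the lens; pixels are square), "cx", "cy" (the principal point, pixels), "distortion" ([k1, k2, p1, p2, k3] as OpenCV has them; the pictures are not rectified), "camera_from_world" (4x4, takes a point from world to camera coordinates); the wrist camera has in their place "mount" (4x4, takes a point from camera to tool coordinates, whose origin is the TCP and whose axes are the tool frame's). Camera axes: x right, y down, z forward; pixel columns grow to the right and rows downward; lengths in m; the calibration is good to about 2 mm. A picture is of the moment at which its call begins: read the wrist's pose just before it. camera_params takes no time and is no camera call.
- ctrl.hand_in(): hands the job in, once; it reports no verdict.
Trained networks look in the newest picture that a camera, given by its name, has taken for a name from the list of things; names that differ only in an ending like _2 or _b are one class to them, and where a whole thing is asked for, a point or a joint stands for the part that bears it (a point fixed in the world has none). Each returns a list of dicts, best first, with "score" (0 to 1); they miss things now and then, are a little off and sometimes report something else, mostly with a low value. They report only what shows in the picture. A call takes as long as a camera call. They do not tell look-alikes from the thing itself.
- ctrl.spot_in(camera, label): "bbox" ([centre column, centre row, width, height] in pixels, round what is visible of it).
- ctrl.place_of(camera, label): "centre" ([column, row] in pixels: a listed point, or the origin of a listed thing).
The state is a dict: "time_s": time; "qpos": joint angles; "joint_vel": joint speeds; "tau": joint torques, N m; "ee_pos": TCP position; "eef_rot": TCP orientation; "force": force on the tool from outside, world axes, zero at the start; "moment": the same for the moment, N m; "grip_width": finger opening in m.
Only numpy, scipy, OpenCV 4.12 (cv2) and the standard library are available. Lean on these libraries where they do the work, as an engineer would, in place of code of your own. Each camera call takes 0.05 s, during which the arm holds its last target. There are 200 camera calls.

TASK

Draw the grey roller sleeve straight up out of its light orange stand, without tipping the stand or shifting it more than 3 cm, and stand the sleeve upright on the checker's round table, inside the raised rim. Once the sleeve stands there on its own, lift the red-handled lever over the teeth, swing it to the notch marked by the green disc, let it drop fully home in that notch and let go. Leave the other loose things where they are.

Things in the scene. Friction and masses are not known exactly. Their poses are not given: they have to be found in the camera images.
- sleeve: Grey rubber roller sleeve, upright hollow cylinder 54 mm in outer diameter, 74 mm tall, about 26 mm bore, about 0.2 kg. Origin: centre of its underside; z along its axis, up. It starts in the stand, its underside 10 mm above the trolley top; the part more than 40 mm above the trolley top stands clear of the stand's collar.
- stand: Light (about 70 g) orange plastic stand, loose on the trolley: base plate 90x90x6 mm with an upright round collar, inner diameter 60 mm, outer 69 mm, rim 40 mm above the trolley top, inner floor 10 mm above it. Origin: centre of the underside of the base.
- table_top (a point): Centre of the top face of the checker's round aluminium table, 98 mm above the trolley top. The face is flat, bounded by a rim 3 mm high whose inner diameter is 71 mm; table and rim are 86 mm across. The checker (grey, fixed to the trolley) has a foot 120 mm across under the table, and a fan-shaped ledge 40 mm high reaching 127 mm from the table axis, under the lever. The checker does not move; its axis is vertical.
- lever_pivot (a point): Point on the table axis, 59 mm above the trolley top, about which the lever both swings (vertical axis) and lifts (horizontal axis across the lever). Its y axis points level along the middle of the neutral gap (lever swing 0), outward.
- lever_grip (a point): Centre of the lever's red round handle, 162 mm from the pivot along the lever. The handle is 22 mm in diameter, reaches from 124 to 200 mm from the pivot, and lies level 59 mm above the trolley top when the lever is down; nothing stands below or beside it beyond the ledge. Its y axis points outward along the lever. The steel rod between handle and hub is 14 mm thick.
- lever_pointer (a point): Point on the lever's rod axis 115 mm from the pivot; when the lever is in a notch this point lies straight above the middle of that notch's disc (within 3 mm).
- lever_swing (a joint): Swing of the lever about the vertical axis, rad, anticlockwise seen from above positive, stops at -0.72 and 0.72, low friction. 0 is the middle of the neutral gap, in which the lever starts and is free between about -0.10 and 0.10. Notches lie at -0.628, -0.349, 0.349 and 0.628; each is 19 mm wide for the 14 mm rod. The toothed gate lies 85 to 103 mm from the pivot.
- lever_lift (a joint): Upward tilt of the lever about the pivot, rad: 0 is fully down (home in a notch or in the gap), up to 0.32. The lever must be lifted to 0.18 or more (handle centre about 29 mm up) to pass over the teeth; resting on top of a tooth it reads about 0.15. Weight and a spring press it down; lifting takes about 3 N at the handle.
- green_disc: Flat green disc, 20 mm across and 3 mm thick, fixed on the ledge just outside one of the four notches, 115 mm from the table axis, underside 40 mm above the trolley top: it marks the wanted notch. The other three notches have white discs of the same size. Origin: centre of its underside.
- fork: Bystander: loose zinc fork bracket with a cream wheel, 60x82 mm, 90 mm tall. Origin: centre of its underside.
- wheel: Bystander: loose yellow wheel lying flat, 56 mm across, 22 mm high. Origin: centre of its underside.
- blue_roller: Bystander: loose blue roller sleeve lying on its side, 66x62x62 mm. Origin: centre of its underside.
Mind the look-alikes: they are no part of the job. What is shaped like the sleeve but brown is not meant. There is more than one size of the stand; the job needs the larger.

How it is judged:
By the outcome, as a careful person would: the job done as asked, in the order asked, and still so for the second after the job is handed in, with the robot touching nothing.
It also fails if it takes over 59 s, if anything falls off the work surface, if the arm or the gripper's body presses on something with over 40 N, if the wrist force passes 120 N, or if a joint passes its speed limit or range.

## Working session

There is one attempt and no reset: what is moved stays moved. The work goes in short steps, Python scripts to look and compute and a shell command to move; the robot and the scene stay as the last step left them, time stands still between calls to the robot, and variables do not carry over. Pictures are saved under pics/ and viewed, about 8 in all and at most 12, crops included, and the job is handed in when it is done.

```bash
ls; mkdir -p pics; cat > h.py <<'E'
import numpy as np, cv2
from scipy.spatial.transform import Rotation as R
from station import ctrl
def shot(cam,fn=None):
    o=ctrl.get_obs(); im,d=ctrl.camera(cam)
    if fn: cv2.imwrite('pics/'+fn,im[:,:,::-1])
    return o,im,d
def cam(c,o=None):
    p=ctrl.camera_params(c); f=240/np.tan(np.radians(p['vertical_fov'])/2)
    K=np.array([[f,0,p['cx']],[0,f,p['cy']],[0,0,1]]); D=np.array(p['distortion'],float)
    if 'mount' in p:
        T=np.eye(4);T[:3,:3]=R.from_euler('xyz',o['eef_rot']).as_matrix();T[:3,3]=o['ee_pos']
        W=T@np.array(p['mount'])
    else: W=np.linalg.inv(np.array(p['camera_from_world']))
    return K,D,W
def ray(c,uv,o=None):
    K,D,W=cam(c,o); n=cv2.undistortPoints(np.array(uv,float).reshape(-1,1,2),K,D)[:,0]
    v=np.c_[n,np.ones(len(n))]@W[:3,:3].T
    return W[:3,3],v   # depth-scaled dir
def onz(c,uv,z,o=None):
    p,v=ray(c,uv,o); return p+v*((z-p[2])/v[:,2])[:,None]
def pts(c,d,o=None):
    vv,uu=np.mgrid[0:480,0:640]; p,v=ray(c,np.c_[uu.ravel(),vv.ravel()],o)
    return (p+v*d.reshape(-1,1)).reshape(480,640,3)
E
python3 - <<'E'
from h import *
np.set_printoptions(precision=3,suppress=True)
Z=dict(sleeve=.01,stand=0,table_top=.098,lever_pivot=.059,lever_grip=.059,lever_pointer=.059,green_disc=.04,fork=0,wheel=0,blue_roller=0)
for c in ['scene','side','wrist']:
    o,im,d=shot(c,c+'0.png'); print(c, cam(c,o)[2][:3,3])
    for k,z in Z.items():
        for r in ctrl.place_of(c,k)[:3]:
            print(k,round(r['score'],2),np.round(r['centre']),onz(c,r['centre'],z,o)[0])
print(ctrl.get_obs())
E
```

```text
pics
scene [-0.141  0.431  1.021]
sleeve 0.4 [336. 264.] [ 0.393 -0.085  0.01 ]
stand 0.55 [432. 225.] [ 0.314 -0.41   0.   ]
table_top 0.71 [218. 273.] [0.525 0.21  0.098]
lever_pivot 0.66 [222. 281.] [0.524 0.206 0.059]
lever_pivot 0.34 [298. 289.] [0.372 0.069 0.059]
lever_grip 0.94 [184. 333.] [0.458 0.359 0.059]
lever_grip 0.52 [220. 273.] [0.551 0.194 0.059]
lever_pointer 0.73 [200. 318.] [0.469 0.308 0.059]
green_disc 0.59 [227. 322.] [0.423 0.26  0.04 ]
green_disc 0.21 [338. 268.] [ 0.363 -0.061  0.04 ]
fork 0.65 [337. 266.] [ 0.391 -0.084  0.   ]
wheel 0.88 [297. 287.] [0.41  0.046 0.   ]
side [ 0.475 -1.59   0.801]
sleeve 0.97 [328. 323.] [ 0.458 -0.323  0.01 ]
stand 0.93 [327. 324.] [ 0.455 -0.311  0.   ]
stand 0.89 [278. 339.] [ 0.326 -0.395  0.   ]
table_top 0.94 [349. 222.] [0.524 0.231 0.098]
lever_pivot 0.93 [349. 234.] [0.523 0.207 0.059]
lever_grip 0.6 [331. 217.] [0.454 0.377 0.059]
lever_pointer 0.42 [310. 282.] [ 0.399 -0.177  0.059]
lever_pointer 0.39 [335. 226.] [0.474 0.283 0.059]
fork 0.67 [309. 281.] [ 0.39  -0.056  0.   ]
wheel 0.42 [315. 268.] [0.405 0.041 0.   ]
blue_roller 0.88 [337. 358.] [ 0.482 -0.473  0.   ]
blue_roller 0.28 [308. 284.] [ 0.39  -0.075  0.   ]
wrist [ 0.214 -0.512  0.385]
stand 0.78 [238.   7.] [ 0.327 -0.4    0.   ]
{'time_s': 1.65, 'qpos': array([-1.376,  0.3  ,  1.521, -0.   ,  1.321, -0.067]), 'joint_vel': array([-0.   , -0.001, -0.   , -0.   ,  0.   , -0.   ]), 'tau': array([  0.002, -53.165, -35.291,   0.071,   0.021,  -0.   ]), 'ee_pos': array([ 0.142, -0.531,  0.174]), 'eef_rot': array([ 3.142, -0.   , -1.309]), 'force': array([ 0.435, -0.54 ,  0.441]), 'moment': array([ 0.006, -0.068, -0.004]), 'grip_width': 0.09419574457391916}
```

View pics/scene0.png

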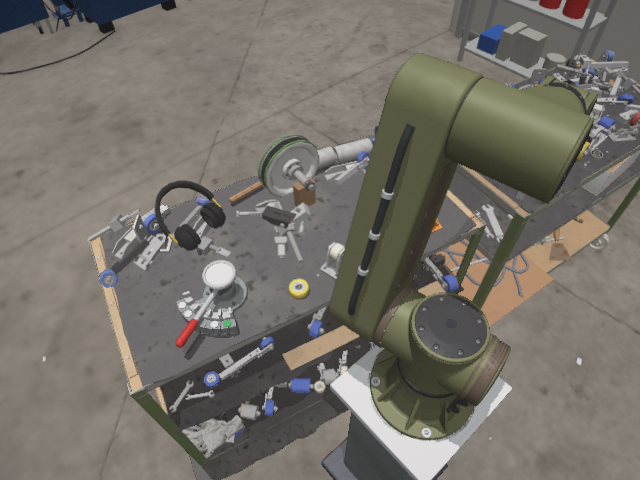

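View pics/side0.png

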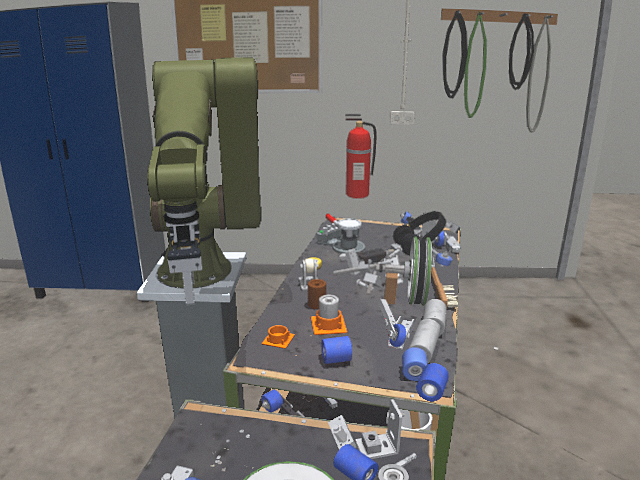

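Side view: the grey sleeve in the larger stand is at (328,305), with the brown look-alike at (317,293), the small stand at (278,338) and the blue roller at (337,350). Scene view: the checker is at (218,275), the red lever at (187,333) and the green disc at (227,322), which puts it at about +0.63. Next I'll move above the sleeve for a wrist view.

```bash
python3 -m inch '[-2.1,-4.75,-0.8,0,0,0,1, -2.1,-4.75,-0.8,0,0,0,1, -2.1,-4.75,-0.8,0,0,0,1, -2.1,-4.75,-0.8,0,0,0,1, -2.1,-4.75,-0.8,0,0,0,1, -2.1,-4.75,-0.8,0,0,0,1,0,0,0,0,0,0,1,0,0,0,0,0,0,1]'
python3 - <<'E'
from h import *
np.set_printoptions(precision=3,suppress=True)
o,im,d=shot('wrist','w1.png');print(o['ee_pos'],o['eef_rot'],cam('wrist',o)[2])
for k,z in dict(sleeve=.01,stand=0).items():
    for r in ctrl.place_of('wrist',k)[:3]: print(k,round(r['score'],2),np.round(r['centre']),onz('wrist',r['centre'],z,o)[0])
P=pts('wrist',d,o); m=(d>0)&(abs(P[...,2]-.084)<.006)&(np.hypot(P[...,0]-.457,P[...,1]+.317)<.06)
q=P[m][:,:2].astype(np.float32); print(len(q),cv2.minEnclosingCircle(q),P[m][:,2].mean())
m=(d>0)&(abs(P[...,2]-.04)<.004)&(np.hypot(P[...,0]-.457,P[...,1]+.317)<.06)
q=P[m][:,:2].astype(np.float32); print(len(q),cv2.minEnclosingCircle(q))
m=(d>0)&(P[...,2]>.1)&(P[...,2]<.3)&(np.hypot(P[...,0]-.457,P[...,1]+.317)<.3); print('tall',m.sum(),P[m].min(0) if m.any() else '')
o,im,d=shot('side');P=pts('side',d)
m=(d>0)&(P[...,2]>.09)&(P[...,2]<.4)&(P[...,1]>-.6)&(P[...,1]<.5)&(P[...,0]>.5)&(P[...,0]<.9)
H,a,b=np.histogram2d(P[m][:,0],P[m][:,1],bins=[8,11],range=[[.5,.9],[-.6,.5]]);print(H.astype(int))
E
```

```text
time_s: 2.65
ee_pos: [0.3847, -0.336, 0.2214]
eef_rot: [3.141, 0.0, -1.309]
force: [0.1, 0.5, 0.2]
grip_width: 0.0941
[ 0.385 -0.336  0.221] [ 3.141  0.    -1.309] [[ 0.259 -0.934 -0.246  0.456]
 [-0.966 -0.251 -0.065 -0.317]
 [-0.001  0.255 -0.967  0.433]
 [ 0.     0.     0.     1.   ]]
sleeve 0.88 [230. 152.] [ 0.423 -0.219  0.01 ]
sleeve 0.67 [325. 148.] [ 0.457 -0.327  0.01 ]
stand 0.77 [353. 264.] [ 0.324 -0.402  0.   ]
stand 0.55 [326. 145.] [ 0.461 -0.327  0.   ]
2248 ((0.459577739238739, -0.32604679465293884), 0.027118774130940437) 0.08238546146507798
665 ((0.459522545337677, -0.32597827911376953), 0.03437482565641403)
tall 3654 [ 0.364 -0.391  0.253]
[[  0   0   0   0   0  12   1  79  72   0   0]
 [  0   0   0   0  12 126   0  14   9   0   0]
 [  0   0   0  13 184  77   2   0   0   0   0]
 [  0   0   0 250 196   0   0   5   1   0   0]
 [  0   0   0 687 137  14  64  54  18   0   0]
 [  0   0   0   0   0   0  64   1 112   0   0]
 [  0   0   0   0   0   0 103 130  87   4   0]
 [  0   0   0   0   0   0   0   6   0   0   0]]
```

View pics/w1.png

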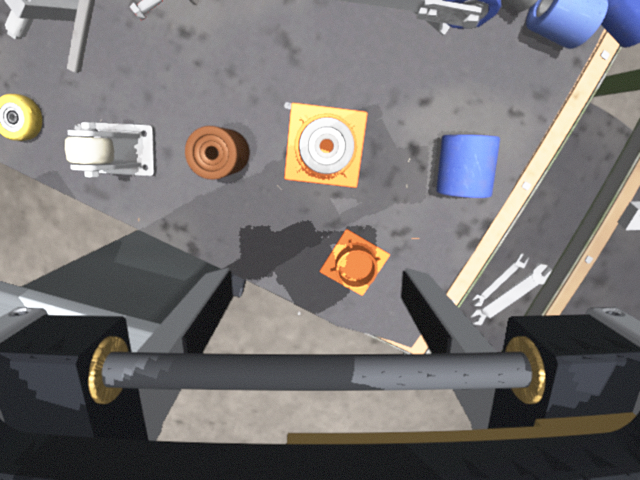

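The sleeve is at (326,147) in the wrist view, world (0.460,-0.326). The brown look-alike at (215,152) and the blue roller at (468,165) are clear of the jaws, so I'll grasp it now.

```bash
python3 -m inch '[0.5,-3.75,0,0,0,0,1, 0.47,-3.75,0,0,0,0,1, 0,0,4.0,0,0,0,1, 0,0,4.0,0,0,0,1, 0,0,4.0,0,0,0,1, 0,0,3.0,0,0,0,1, 0,0,2.3,0,0,0,1, 0,0,0,0,0,0,1, 0,0,0,0,0,0,0.6, 0,0,0,0,0,0,0.5,0,0,0,0,0,0,0.4,0,0,0,0,0,0,0.4,0,0,0,0,0,0,0.4,0,0,0,0,0,0,0.4]' 20
python3 - <<'E'
from h import *
shot('side','s2.png')
E
```

```text
time_s: 4.6
ee_pos: [0.4601, -0.3258, 0.0488]
eef_rot: [-3.141, -0.0, -1.309]
force: [-0.6, 0.6, 2.2]
grip_width: 0.0522
```

```bash
python3 -m inch '[0,0,-0.5,0,0,0,0.4, 0,0,-1,0,0,0,0.4, 0,0,-1,0,0,0,0.4, 0,0,-1.5,0,0,0,0.4, 0,0,-3,0,0,0,0.4, 0,0,-5,0,0,0,0.4, 0,0,-5,0,0,0,0.4, 0,0,-3,0,0,0,0.4,0,0,0,0,0,0,0.4,0,0,0,0,0,0,0.4]'
python3 - <<'E'
from h import *
np.set_printoptions(precision=4,suppress=True)
o,im,d=shot('side','s3.png')
cv2.imwrite('pics/s3c.png',cv2.resize(im[130:380,130:470,::-1],None,fx=2,fy=2))
P=pts('side',d);c=np.array([.46,-.326])
m=(d>0)&(P[...,2]>.13)&(P[...,2]<.25)&(np.hypot(P[...,0]-c[0],P[...,1]-c[1])<.04); print(P[m].min(0),P[m].max(0))
# checker top view from scene
o,im,d=shot('scene');P=pts('scene',d)
m=(d>0)&(abs(P[...,2]-.099)<.008)&(np.hypot(P[...,0]-.524,P[...,1]-.21)<.06);print(m.sum(),cv2.minEnclosingCircle(P[m][:,:2].astype(np.float32)),np.percentile(P[m][:,2],[5,50,95]))
cv2.imwrite('pics/sc3.png',cv2.resize(im[240:370,140:280,::-1],None,fx=5,fy=4.5))
E
```

```text
time_s: 5.9
ee_pos: [0.4596, -0.3254, 0.2473]
eef_rot: [3.14, 0.002, -1.309]
force: [0.1, 0.1, -1.9]
grip_width: 0.0518
[ 0.4296 -0.3565  0.2132] [ 0.4819 -0.3243  0.2499]
752 ((0.5202836990356445, 0.20891283452510834), 0.04359333962202072) [0.0948 0.0987 0.1027]
```

View pics/s3c.png

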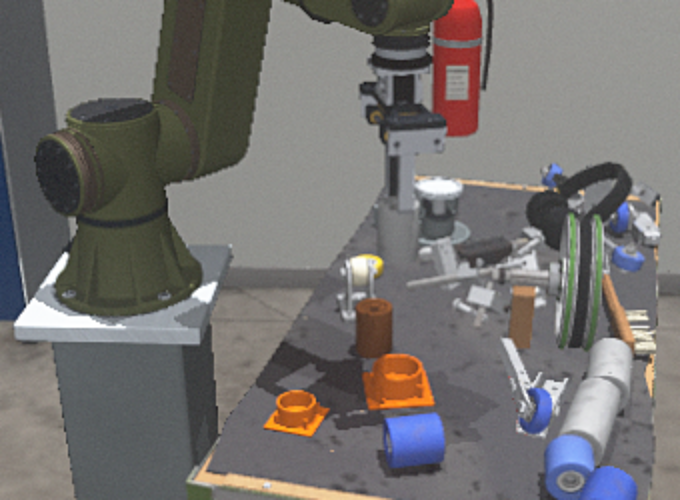

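The sleeve is out and held by the gripper at about (400,240) in the crop. The stand at (400,380) has not moved. Next I'll carry it to the checker and turn the tool.

```bash
python3 -m inch '[-2.5,-1.2,-1,0,0,0,0.4, -5.15,-2.4,-1,0,0,0,0.4, -5.15,-2.4,0,0,0,0,0.4, -5.15,-2.4,0,0,0,0,0.4, -5.15,-2.4,0,0,0,0,0.4, -5.15,-2.4,0,0,0,0,0.4, -5.15,-2.4,0,0,0,0,0.4, -5.15,-2.4,0,0,0,0,0.4, -5.15,-2.4,0,0,0,0,0.4, 0,0,0,0,0,-0.17,0.4, 0,0,0,0,0,-0.17,0.4, 0,0,0,0,0,-0.17,0.4, 0,0,0,0,0,-0.17,0.4, 0,0,0,0,0,-0.17,0.4, 0,0,0,0,0,-0.17,0.4, 0,0,0,0,0,-0.17,0.4, 0,0,0,0,0,-0.17,0.4, 0,0,0,0,0,-0.17,0.4, 0,0,0,0,0,-0.17,0.4]'
python3 -m inch '[0,0,0,0,0,0,0.4,0,0,0,0,0,0,0.4]'
python3 - <<'E'
from h import *
np.set_printoptions(precision=4,suppress=True)
o,im,d=shot('wrist','w4.png');print(o['ee_pos'],o['eef_rot'],o['qpos'])
for k,z in dict(table_top=.098,lever_pivot=.059,lever_grip=.059,lever_pointer=.059,green_disc=.04,sleeve=.1).items():
    for r in ctrl.place_of('wrist',k)[:3]: print(k,round(r['score'],2),np.round(r['centre']),onz('wrist',r['centre'],z,o)[0])
P=pts('wrist',d,o)
m=(d>0)&(abs(P[...,2]-.099)<.006)&(np.hypot(P[...,0]-.522,P[...,1]-.209)<.055);print(m.sum(),cv2.minEnclosingCircle(P[m][:,:2].astype(np.float32)),np.percentile(P[m][:,2],[5,50,95]))
h=cv2.cvtColor(im,cv2.COLOR_RGB2HSV);r,g,b=[im[...,i].astype(int) for i in range(3)]
for nm,mm in [('green',(g>1.6*r)&(g>1.3*b)&(g>60)),('red',(r>2*g)&(r>2*b)&(r>80))]:
    mm=mm&(d>0)&(P[...,2]>.02)&(P[...,2]<.1)&(np.hypot(P[...,0]-.522,P[...,1]-.209)<.24); q=P[mm]; print(nm,len(q),np.median(q,0),q.min(0),q.max(0))
E
```

```text
time_s: 8.38
ee_pos: [0.5436, 0.1491, 0.2674]
eef_rot: [-3.141, 0.002, 0.397]
force: [-0.5, -0.2, -1.1]
grip_width: 0.0518
time_s: 8.62
ee_pos: [0.5438, 0.1491, 0.2681]
eef_rot: [-3.141, 0.001, 0.387]
force: [-0.1, 0.4, -1.1]
grip_width: 0.0518
[0.5438 0.1491 0.2681] [-3.1414  0.0009  0.3872] [ 0.2027  0.2804  1.3293 -0.      1.5327 -0.1844]
table_top 0.72 [319. 161.] [0.5242 0.2041 0.098 ]
lever_grip 0.84 [313.  11.] [0.457 0.351 0.059]
lever_grip 0.26 [313.  53.] [0.4738 0.3105 0.059 ]
lever_pointer 0.87 [314.  54.] [0.4755 0.3108 0.059 ]
green_disc 0.69 [255.  81.] [0.42   0.2612 0.04  ]
sleeve 0.56 [314. 250.] [0.5565 0.1107 0.1   ]
5003 ((0.5244870781898499, 0.20627668499946594), 0.04311157017946243) [0.0969 0.0985 0.1017]
green 204 [0.423  0.2598 0.0429] [0.4144 0.2504 0.0406] [0.4319 0.2688 0.0456]
red 851 [0.4621 0.3388 0.0679] [0.4424 0.3157 0.0584] [0.479  0.3642 0.0711]
```

View pics/w4.png

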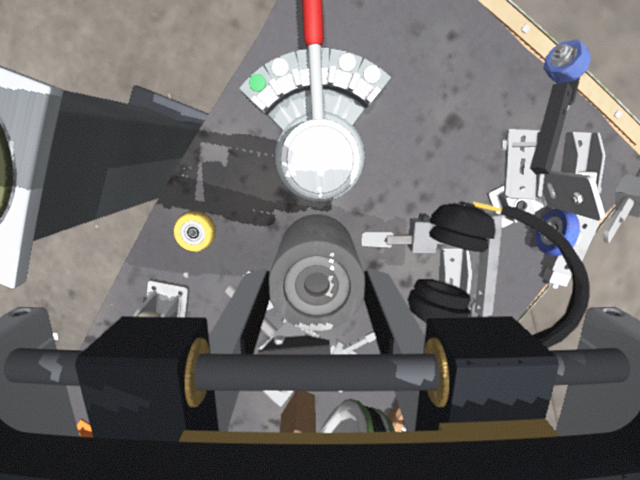

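The table centre is at about (319,160) px, world (0.524,0.206). The green disc at (258,82) is the outermost notch on the lever's anticlockwise side, at swing +0.628. Now I'll place the sleeve.

```bash
python3 -m inch '[0.17,-3,0,0,0,0,0.4, 0.17,-3,0,0,0,0,0.4, 0,0,0,0,0,0,0.4, 0,0,4,0,0,0,0.4, 0,0,4,0,0,0,0.4, 0,0,3,0,0,0,0.4, 0,0,1.5,0,0,0,0.4, 0,0,0,0,0,0,0.4,0,0,0,0,0,0,0.4]'
python3 - <<'E'
from h import *
np.set_printoptions(precision=4,suppress=True)
o,im,d=shot('side')
print(o['ee_pos'],o['force'])
cv2.imwrite('pics/s5.png',cv2.resize(im[170:270,290:410,::-1],None,fx=5,fy=5,interpolation=cv2.INTER_CUBIC))
E
```

```text
time_s: 10.1
ee_pos: [0.5249, 0.206, 0.145]
eef_rot: [3.141, -0.002, 0.391]
force: [-0.0, -0.1, -1.4]
grip_width: 0.0517
[0.5249 0.206  0.145 ] [-0.0326 -0.1081 -1.3997]
```

View pics/s5.png

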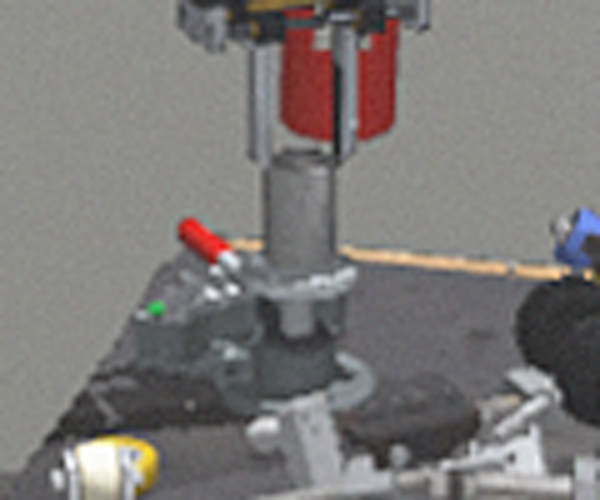

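The finger tips look very close to the sleeve's top, so it may have slipped. I'll measure its top and bottom.

```bash
python3 - <<'E'
from h import *
np.set_printoptions(precision=4,suppress=True)
for c in ['wrist','side','scene']:
    o,im,d=shot(c,'x6'+c+'.png');P=pts(c,d,o)
    m=(d>0)&(np.hypot(P[...,0]-.5246,P[...,1]-.206)<.024)&(P[...,2]>.09)&(P[...,2]<.23)
    q=P[m];print(c,len(q),np.histogram(q[:,2],bins=np.arange(.09,.235,.01))[0])
    if c=='wrist' :
        t=q[q[:,2]>.13]; 
        if len(t): print(np.percentile(t[:,2],[5,50,95]),t.mean(0))
o=ctrl.get_obs()
p,v=ray('side',[[290+300/5,170+160/5],[290+300/5,170+270/5]]);print(p+v*((.206-p[1])/v[:,1])[:,None])
E
```

```text
wrist 5639 [   0    0    0   27   95  134  107   22 4146 1108    0    0    0    0]
[0.1531 0.1776 0.1807] [0.525 0.205 0.176]
side 150 [ 2 25 14 15 13 11  7  5 32 19  3  2  0  2]
scene 195 [  5   0   0   0   0   0  10   3 153  21   2   1   0   0]
[[0.5245 0.206  0.182 ]
 [0.5264 0.206  0.0983]]
```

View pics/x6wrist.png

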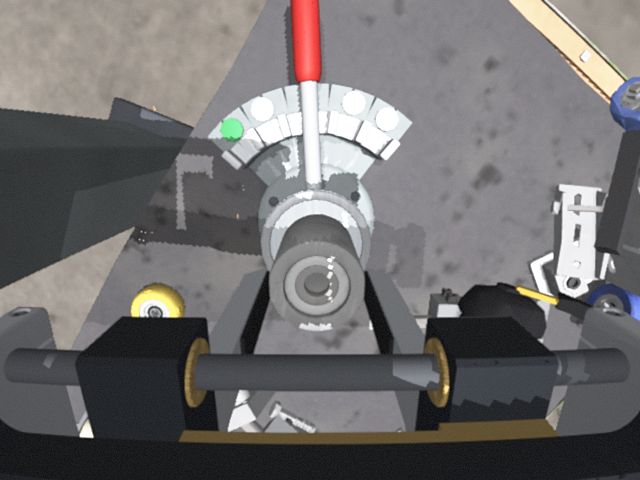

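Top 0.178 means bottom about 0.105, so it did not slip. In the wrist view the sleeve is centred over the table at (318,285). I'll lower it the last few millimetres.

```bash
python3 -m inch '[0,0,0.2,0,0,0,0.4, 0,0,0.2,0,0,0,0.4, 0,0,0.2,0,0,0,0.4, 0,0,0,0,0,0,0.4, 0,0,0,0,0,0,0.4]'; python3 -m inch '[0,0,0.1,0,0,0,0.4, 0,0,0.1,0,0,0,0.4, 0,0,0,0,0,0,0.4]'
```

```text
time_s: 10.92
ee_pos: [0.5242, 0.206, 0.1377]
eef_rot: [-3.142, -0.0, 0.391]
force: [0.1, 0.1, -2.2]
grip_width: 0.052
time_s: 11.3
ee_pos: [0.5244, 0.2062, 0.1367]
eef_rot: [-3.141, -0.001, 0.391]
force: [-2.8, -0.3, 7.3]
grip_width: 0.052
```

```bash
python3 -m inch '[0,0,0,0,0,0,0.65, 0,0,0,0,0,0,0.8, 0,0,0,0,0,0,1, 0,0,0,0,0,0,1, 0,0,0,0,0,0,1, 0,0,-1.5,0,0,0,1, 0,0,-3,0,0,0,1, 0,0,-3,0,0,-0.045,1, 0,-4.1,0,0,0,0,1, 0,-4.1,0,0,0,0,1, 0,-4.1,0,0,0,0,1, 0,-4.2,0,0,0,0,1,0,0,0,0,0,0,1]'
python3 - <<'E'
from h import *
np.set_printoptions(precision=4,suppress=True)
o,im,d=shot('wrist','w7.png');P=pts('wrist',d,o);print(o['eef_rot'])
r,g,b=[im[...,i].astype(int) for i in range(3)]
q=P[(r>2*g)&(r>2*b)&(r>80)&(d>0)&(P[...,2]>.02)&(P[...,2]<.1)&(np.hypot(P[...,0]-.455,P[...,1]-.355)<.07)]; print('red',len(q),q.min(0),q.max(0))
if len(q): s=q[q[:,2]>.06];c=s.mean(0);u=np.linalg.svd(s[:,:2]-c[:2],full_matrices=False)[2][0];print(c,u,np.degrees(np.arctan2(*u[::-1])))
for c in ['side','scene']:
    o,im,d=shot(c,'x7'+c+'.png');P=pts(c,d,o)
    m=(d>0)&(np.hypot(P[...,0]-.5246,P[...,1]-.206)<.035)&(P[...,2]>.16)&(P[...,2]<.19)
    q=P[m];print(c,len(q),q.mean(0),cv2.minEnclosingCircle(q[:,:2].astype(np.float32)))
    if c=='side': cv2.imwrite('pics/x7.png',cv2.resize(im[150:270,280:420,::-1],None,fx=5,fy=5,interpolation=cv2.INTER_CUBIC))
E
```

```text
time_s: 12.92
ee_pos: [0.4534, 0.3575, 0.2116]
eef_rot: [-3.141, -0.001, 0.439]
force: [0.3, -0.7, -0.1]
grip_width: 0.0939
[-3.1412 -0.0008  0.4391]
red 1349 [0.4323 0.3154 0.0348] [0.4778 0.3894 0.0717]
[0.4547 0.3549 0.0671] [ 0.4208 -0.9072] -65.11764898869987
side 114 [0.5217 0.1975 0.1699] ((0.522667407989502, 0.20218738913536072), 0.029954943805933)
scene 336 [0.5179 0.2101 0.169 ] ((0.5207358002662659, 0.20819173753261566), 0.028096701949834824)
```

View pics/x7.png

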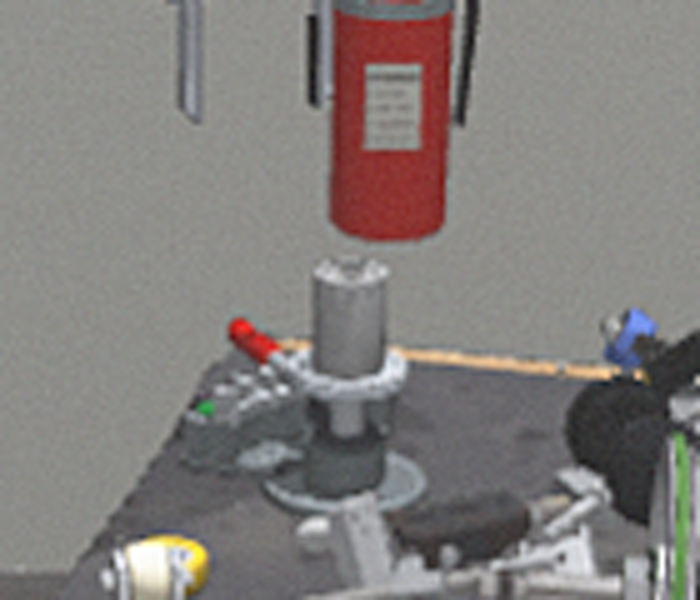

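The sleeve stands on its own inside the rim: crop (350,310), top z ≈ 0.17, centre about (0.521,0.207). Next I'll grip the lever handle.

```bash
python3 -m inch '[0,0,4,0,0,0,1, 0,0,4,0,0,0,1, 0,0,4,0,0,0,1, 0,0,3,0,0,0,1, 0,0,2.2,0,0,0,1, 0,0,0,0,0,0,0.8, 0,0,0,0,0,0,0.5, 0,0,0,0,0,0,0.3,0,0,0,0,0,0,0.15,0,0,0,0,0,0,0.15,0,0,0,0,0,0,0.15,0,0,0,0,0,0,0.15]' 15
python3 -m inch '[0,0.05,-1,0,0,0,0.15, 0,0.1,-1,0,0,0,0.15, 0,0.15,-1,0,0,0,0.15, 0,0.15,-1,0,0,0,0.15, 0,0,0,0,0,0,0.15]'
```

```text
time_s: 14.58
ee_pos: [0.4545, 0.3555, 0.0387]
eef_rot: [3.142, 0.0, 0.436]
force: [0.8, 0.5, -0.5]
grip_width: 0.0279
time_s: 15.2
ee_pos: [0.4568, 0.3516, 0.0796]
eef_rot: [-3.141, -0.002, 0.436]
force: [-0.1, 0.2, -0.3]
grip_width: 0.0143
```

The fingers had not finished closing before the lift, so they missed the handle. I'll open, go back down and close with more time.

```bash
python3 -m inch '[0,0,0,0,0,0,1,0,0,0,0,0,0,1,0,0,0,0,0,0,1,0,0,0,0,0,0,1,0,0,0,0,0,0,1,0,0,0,0,0,0,1,0,0,0,0,0,0,1,0,0,0,0,0,0,1]'
python3 - <<'E'
from h import *
np.set_printoptions(precision=4,suppress=True)
o,im,d=shot('wrist','w8.png');P=pts('wrist',d,o);print(o['eef_rot'],o['grip_width'])
r,g,b=[im[...,i].astype(int) for i in range(3)]
q=P[(r>2*g)&(r>2*b)&(r>80)&(d>0)&(P[...,2]>.02)&(P[...,2]<.13)&(np.hypot(P[...,0]-.455,P[...,1]-.355)<.07)]; print('red',len(q),q.min(0),q.max(0),np.percentile(q[:,2],[50,95]))
s=q[q[:,2]>.06];c=s.mean(0);u=np.linalg.svd(s[:,:2]-c[:2],full_matrices=False)[2][0];print(c,np.degrees(np.arctan2(*u[::-1])))
E
```

```text
time_s: 16.2
ee_pos: [0.4564, 0.3514, 0.0787]
eef_rot: [-3.142, -0.0, 0.436]
force: [0.2, 0.1, 0.3]
grip_width: 0.0903
[-3.1416 -0.0001  0.436 ] 0.09033491609602802
red 3217 [0.4325 0.3169 0.0568] [0.4777 0.3898 0.0715] [0.0679 0.07  ]
[0.4544 0.3555 0.0673] 115.13204506550521
```

```bash
python3 -m inch '[0,-0.15,2,0,0,0,1, 0,-0.15,2.1,0,0,0,1, 0,0,0,0,0,0,0.15, 0,0,0,0,0,0,0.15,0,0,0,0,0,0,0.15,0,0,0,0,0,0,0.15,0,0,0,0,0,0,0.15,0,0,0,0,0,0,0.15,0,0,0,0,0,0,0.15,0,0,0,0,0,0,0.15,0,0,0,0,0,0,0.15,0,0,0,0,0,0,0.15]' 15
```

```text
time_s: 17.75
ee_pos: [0.4551, 0.3542, 0.0377]
eef_rot: [-3.142, -0.0, 0.436]
force: [0.0, 0.4, 0.7]
grip_width: 0.0141
```

```bash
python3 - <<'E'
from h import *
o,im,d=shot('wrist','w9.png');
E
```

```text
(no output)
```

View pics/w9.png

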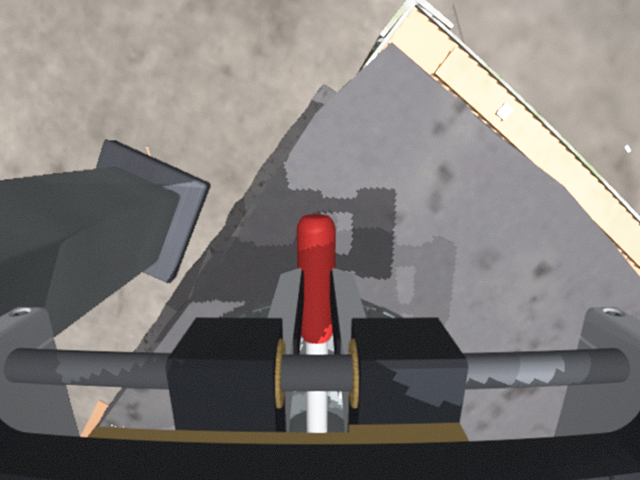

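The picture shows the red handle between the fingers at (317,300). The width equals the commanded 0.15, though, so I'll command shut and see where it stops.

```bash
python3 -m inch '[0,0,0,0,0,0,0,0,0,0,0,0,0,0,0,0,0,0,0,0,0,0,0,0,0,0,0,0]' 20
```

```text
time_s: 18.3
ee_pos: [0.4552, 0.3541, 0.0377]
eef_rot: [-3.142, -0.0, 0.436]
force: [0.3, 0.3, 1.3]
grip_width: 0.0001
```

```bash
python3 - <<'E'
from h import *
np.set_printoptions(precision=4,suppress=True)
for cc in ['wrist','scene']:
    o,im,d=shot(cc,'w10'+cc+'.png');P=pts(cc,d,o)
    r,g,b=[im[...,i].astype(int) for i in range(3)]
    m=(r>2*g)&(r>2*b)&(r>80)&(d>0)&(P[...,2]>.02)&(P[...,2]<.16)&(np.hypot(P[...,0]-.455,P[...,1]-.355)<.08)
    q=P[m];rr=np.hypot(q[:,0]-.5243,q[:,1]-.206)
    for a in np.arange(.12,.21,.01):
        k=(rr>a)&(rr<a+.01)
        if k.sum()>3: print(cc,round(a,2),k.sum(),np.percentile(q[k,2],[50,90]),q[k].mean(0)[:2])
    if cc=='wrist':
        vis=im[200:460,180:460,::-1]; cv2.imwrite('pics/w10c.png',cv2.resize(vis,None,fx=2.2,fy=2.2))
E
```

```text
wrist 0.12 11 [0.0684 0.0688] [0.4705 0.3218]
wrist 0.13 13 [0.0694 0.0703] [0.4684 0.326 ]
wrist 0.15 21 [0.1053 0.1062] [0.4578 0.349 ]
wrist 0.16 59 [0.1028 0.1046] [0.4544 0.3565]
wrist 0.17 617 [0.068  0.0703] [0.4504 0.3648]
wrist 0.18 666 [0.068  0.0696] [0.4463 0.3736]
wrist 0.19 760 [0.0664 0.069 ] [0.4418 0.383 ]
wrist 0.2 7 [0.058  0.0612] [0.4398 0.3873]
scene 0.16 13 [0.0649 0.067 ] [0.4457 0.3513]
scene 0.17 25 [0.0663 0.0694] [0.4443 0.3629]
scene 0.18 35 [0.0669 0.0697] [0.4428 0.372 ]
scene 0.19 35 [0.0668 0.0706] [0.4379 0.3805]
scene 0.2 15 [0.0662 0.0694] [0.4374 0.3877]
```

View pics/w10c.png

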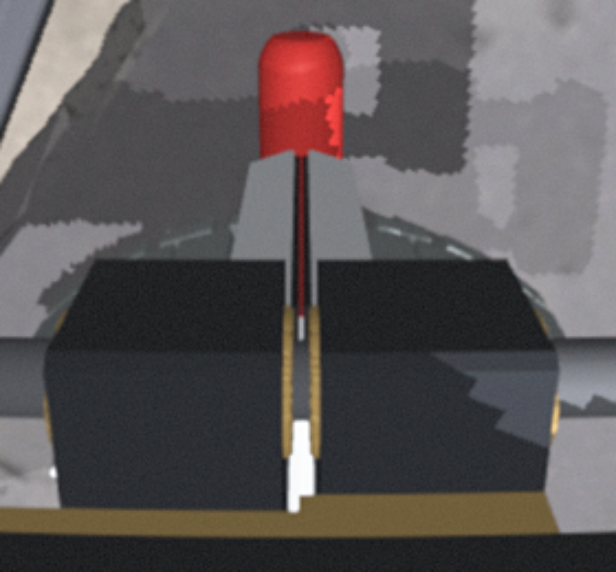

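The lever is still fully down, with its top at 0.069, yet the fingers shut completely. The real fingertips must sit about 3 cm above the reported TCP. This agrees with the crop of the placing, where the tips were near the sleeve's top. I'll open, check the tip height, and then go lower.

```bash
python3 -m inch '[0,0,0,0,0,0,1,0,0,0,0,0,0,1,0,0,0,0,0,0,1,0,0,0,0,0,0,1,0,0,0,0,0,0,1,0,0,0,0,0,0,1,0,0,0,0,0,0,1]'
python3 - <<'E'
from h import *
np.set_printoptions(precision=4,suppress=True)
o,im,d=shot('wrist','w11.png');P=pts('wrist',d,o);T=R.from_euler('xyz',o['eef_rot']).as_matrix();Q=(P-o['ee_pos'])@T
m=(d>0)&(abs(Q[...,0])<.065)&(abs(Q[...,0])>.025)&(abs(Q[...,1])<.02)&(Q[...,2]>-.09)&(Q[...,2]<.015)
for s in (-1,1):
    q=Q[m&(s*Q[...,0]>0)];print(o['grip_width'],len(q),np.histogram(q[:,2],np.arange(-.09,.02,.01))[0],q.min(0),q.max(0))
for cc in ['side','scene']:
    o,im,d=shot(cc);Q=(pts(cc,d,o)-o['ee_pos'])@T
    m=(d>0)&(abs(Q[...,0])<.065)&(abs(Q[...,0])>.025)&(abs(Q[...,1])<.02)&(Q[...,2]>-.12)&(Q[...,2]<.03);q=Q[m];print(cc,len(q),np.histogram(q[:,2],np.arange(-.12,.03,.01))[0])
E
```

```text
time_s: 19.27
ee_pos: [0.4551, 0.3542, 0.0377]
eef_rot: [-3.142, -0.0, 0.436]
force: [0.4, 0.6, 0.1]
grip_width: 0.0672
0.06716394897948953 2214 [587 465 382 338 284 158   0   0   0   0] [-0.0457 -0.0104 -0.09  ] [-0.0328  0.0088 -0.0314]
0.06716394897948953 2214 [587 475 383 333 275 161   0   0   0   0] [ 0.0331 -0.0104 -0.0899] [ 0.0459  0.0087 -0.0313]
side 181 [22 25 27 20 23 24 19 16  4  0  0  0  0  0]
scene 161 [ 6  5  5 10 14 29 39 38 15  0  0  0  0  0]
```

The tips end 31 mm behind the reported TCP, and two other cameras agree. I'll go 2.9 cm lower and grip.

```bash
python3 -m inch '[0,0,1,0,0,0,1, 0,0,1,0,0,0,1, 0,0,0.9,0,0,0,1, 0,0,0,0,0,0,0.1, 0,0,0,0,0,0,0.1,0,0,0,0,0,0,0.1,0,0,0,0,0,0,0.1,0,0,0,0,0,0,0.1,0,0,0,0,0,0,0.1,0,0,0,0,0,0,0.1,0,0,0,0,0,0,0.1,0,0,0,0,0,0,0.1]' 20
```

```text
time_s: 20.92
ee_pos: [0.4551, 0.3542, 0.0086]
eef_rot: [-3.142, 0.0, 0.436]
force: [-0.1, -0.5, -0.0]
grip_width: 0.0211
```

```bash
python3 -m inch '[0,0.05,-1,0,0,0,0.1, 0,0.1,-1,0,0,0,0.1, 0,0.15,-1,0,0,0,0.1, 0,0.15,-1,0,0,0,0.1, 0,0,0,0,0,0,0.1]'
python3 - <<'E'
from h import *
np.set_printoptions(precision=4,suppress=True)
o,im,d=shot('wrist','w12.png');P=pts('wrist',d,o)
r,g,b=[im[...,i].astype(int) for i in range(3)]
q=P[(r>2*g)&(r>2*b)&(r>80)&(d>0)&(P[...,2]>.02)&(P[...,2]<.16)&(np.hypot(P[...,0]-.455,P[...,1]-.355)<.08)];rr=np.hypot(q[:,0]-.5243,q[:,1]-.206)
for a in np.arange(.12,.21,.01):
        k=(rr>a)&(rr<a+.01)
        if k.sum()>3: print(round(a,2),k.sum(),np.percentile(q[k,2],[50,90]))
E
```

```text
time_s: 21.55
ee_pos: [0.4576, 0.3496, 0.0496]
eef_rot: [3.141, -0.001, 0.436]
force: [1.4, -2.2, -5.6]
grip_width: 0.0214
0.12 154 [0.1007 0.1019]
0.13 552 [0.1022 0.1039]
0.14 594 [0.1048 0.1068]
0.15 683 [0.1072 0.1092]
0.16 740 [0.1097 0.1116]
0.17 819 [0.1122 0.1142]
0.18 967 [0.1143 0.1159]
0.19 643 [0.1104 0.1144]
```

The lever is lifted to about 0.25. Now I'll swing it by 0.649 rad.

```bash
python3 -m inch '[-1.28,0.052,0,0,0,-0.081,0.1, -1.28,0.052,0,0,0,-0.081,0.1, -1.28,0.052,0,0,0,-0.081,0.1, -1.28,0.052,0,0,0,-0.081,0.1, -1.28,0.052,0,0,0,-0.081,0.1, -1.28,0.052,0,0,0,-0.081,0.1, -1.28,0.052,0,0,0,-0.081,0.1, -1.28,0.052,0,0,0,-0.081,0.1, 0,0,0,0,0,0,0.1, 0,0,0,0,0,0,0.1]'
python3 - <<'E'
from h import *
np.set_printoptions(precision=4,suppress=True)
o,im,d=shot('wrist','w13.png');P=pts('wrist',d,o)
c=np.array([.5243,.206]);v=o['ee_pos'][:2]-c;print('tcp r,ang',np.hypot(*v),np.degrees(np.arctan2(v[1],v[0])))
r,g,b=[im[...,i].astype(int) for i in range(3)]
q=P[(r>2*g)&(r>2*b)&(r>80)&(d>0)&(P[...,2]>.02)&(P[...,2]<.16)&(np.hypot(P[...,0]-o['ee_pos'][0],P[...,1]-o['ee_pos'][1])<.08)]
rr=np.hypot(*(q[:,:2]-c).T);s=q[(rr>.13)&(rr<.185)&(q[:,2]>.09)];m=s.mean(0);u=np.linalg.svd(s[:,:2]-m[:2],full_matrices=False)[2][0]
v=m[:2]-c;print(m,'pos ang',np.degrees(np.arctan2(v[1],v[0])),'axis',np.degrees(np.arctan2(u[1],u[0])))
o,im,d=shot('scene','sc13.png');P=pts('scene',d)
cv2.imwrite('pics/sc13c.png',cv2.resize(im[230:370,140:280,::-1],None,fx=4.2,fy=4.2))
E
```

```text
time_s: 22.85
ee_pos: [0.3844, 0.2807, 0.0488]
eef_rot: [3.141, -0.0, 1.083]
force: [3.8, -2.8, -5.4]
grip_width: 0.0214
tcp r,ang 0.15858130301871853 151.90053799384165
[0.3832 0.2812 0.107 ] pos ang 151.94064208440565 axis -28.104744690874167
```

```bash
python3 -m inch '[0,-0.15,-0.0,0,0,0,0.1, 0,-0.1,1,0,0,0,0.1, 0,-0.1,1,0,0,0,0.1, 0,-0.08,1,0,0,0,0.1, 0,-0.03,0.7,0,0,0,0.1, 0,0,0.3,0,0,0,0.1, 0,0,0,0,0,0,0.1]'
python3 - <<'E'
from h import *
np.set_printoptions(precision=4,suppress=True)
o,im,d=shot('wrist','w14.png');P=pts('wrist',d,o)
c=np.array([.5243,.206]);r,g,b=[im[...,i].astype(int) for i in range(3)]
q=P[(r>2*g)&(r>2*b)&(r>80)&(d>0)&(P[...,2]>.02)&(P[...,2]<.16)&(np.hypot(P[...,0]-o['ee_pos'][0],P[...,1]-o['ee_pos'][1])<.08)]
rr=np.hypot(*(q[:,:2]-c).T)
for a in (.13,.15,.17,.185): k=(rr>a)&(rr<a+.01);print(a,k.sum(),np.percentile(q[k,2],90) if k.any() else '')
E
```

```text
time_s: 23.82
ee_pos: [0.3799, 0.2831, 0.0089]
eef_rot: [-3.141, -0.0, 1.084]
force: [-4.2, 1.9, 3.5]
grip_width: 0.0216
0.13 195 0.06906157329833823
0.15 777 0.06953114288036999
0.17 865 0.06941956554003734
0.185 973 0.06954792752516467
```

The lever is level and fully down. I'll release it and rise clear.

```bash
python3 -m inch '[0,0,0,0,0,0,0.3, 0,0,0,0,0,0,0.5, 0,0,0,0,0,0,0.7, 0,0,0,0,0,0,0.7, 0,0,0,0,0,0,0.7,0,0,0,0,0,0,0.7,0,0,0,0,0,0,0.7, 0,0,-2,0,0,0,0.7, 0,0,-4,0,0,0,0.7, 0,0,-5,0,0,0,0.7, 0,0,-5,0,0,0,0.7, 0,0,-5,0,0,0,0.7, 0,0,-4,0,0,0,0.7, 0,0,0,0,0,0,0.7,0,0,0,0,0,0,0.7]'
python3 - <<'E'
from h import *
np.set_printoptions(precision=4,suppress=True)
o,im,d=shot('wrist','w15.png');P=pts('wrist',d,o)
c=np.array([.5243,.206]);r,g,b=[im[...,i].astype(int) for i in range(3)]
q=P[(r>2*g)&(r>2*b)&(r>80)&(d>0)&(P[...,2]>.04)&(P[...,2]<.16)&(np.hypot(P[...,0]-.38,P[...,1]-.282)<.08)]
rr=np.hypot(*(q[:,:2]-c).T)
for a in (.13,.15,.17,.185): k=(rr>a)&(rr<a+.01);print(a,k.sum(),np.percentile(q[k,2],90) if k.any() else '')
v=q.mean(0)[:2]-c;print('ang',np.degrees(np.arctan2(v[1],v[0])))
o,im2,d=shot('scene');P=pts('scene',d)
m=(d>0)&(np.hypot(P[...,0]-.5243,P[...,1]-.206)<.04)&(P[...,2]>.15)&(P[...,2]<.19);print(m.sum(),P[m].mean(0),cv2.minEnclosingCircle(P[m][:,:2].astype(np.float32)))
o,im3,d=shot('side')
a=cv2.resize(im2[230:370,140:300],(400,350));b=cv2.resize(im3[170:370,240:440],(400,350))
cv2.imwrite('pics/f15.png',np.hstack([a,b])[:,:,::-1])
for k in ('stand','fork','wheel','blue_roller'):
    for r in ctrl.place_of('side',k)[:2]: print(k,round(r['score'],2),onz('side',r['centre'],0)[0])
E
```

```text
time_s: 25.75
ee_pos: [0.3797, 0.2826, 0.2576]
eef_rot: [-3.141, 0.001, 1.084]
force: [-0.2, 0.2, -0.4]
grip_width: 0.0659
0.13 128 0.06978937954817607
0.15 120 0.06918143315733237
0.17 135 0.0694825090046363
0.185 156 0.06952582928237414
ang 151.91254745649925
182 [0.5167 0.22   0.1666] ((0.5215601325035095, 0.2119295597076416), 0.027615629136562347)
stand 0.71 [ 0.4589 -0.3151  0.    ]
stand 0.6 [ 0.3187 -0.3809  0.    ]
fork 0.86 [ 0.3979 -0.0882  0.    ]
wheel 0.55 [0.3962 0.0391 0.    ]
wheel 0.24 [ 0.3858 -0.0708  0.    ]
```

View pics/f15.png

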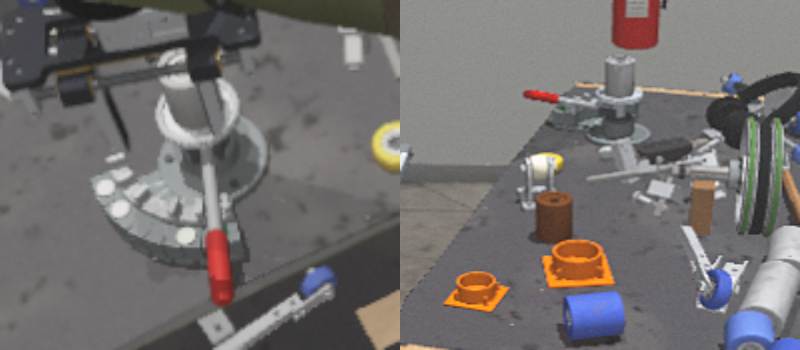

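The left half shows the sleeve upright inside the rim at (190,95) and the lever in the outermost notch at (212,220), level, with the green disc under it. The right half shows the stand and the other loose things where they were. I'll hand in.

```bash
python3 -c "
from station import ctrl
print(ctrl.hand_in(), ctrl.get_obs()['time_s'])"
```

```text
the job is handed in; nothing more can be done
the job is handed in; nothing more can be done
```

I did the whole job in the order asked and handed it in at about 26 s. The sleeve came straight up out of the larger stand and now stands on the checker's table. The lever then went over the teeth into the green notch (swing about +0.63), dropped home and was released.

**Last checks:**
- **Lever:** its top is level at 0.0695 m along the handle, so it is fully down. It lies at 151.9°, and the green disc measured 152.1°.
- **Sleeve:** it stands upright inside the rim. The last depth reading put its centre about 6 mm off the table centre, but the gripper partly hid it. An earlier, clearer view gave about 4 mm.
- **Stand and bystanders:** in the pictures the stand, fork, wheel, blue roller and look-alikes are where they started. The networks' positions agree to about 1 cm, which is their own scatter. They did not report the blue roller in the last picture, but it is visible at its place.
- **Robot:** it was clear of everything, with force near zero.

**What went wrong or disagreed:**
- **Short fingers:** the fingertips end about 31 mm behind the stated TCP. The first two closings on the handle therefore shut above it without gripping. The lever was still down in its gap afterwards, and the third grip, 29 mm lower, held.
- **Sleeve grip:** for the same reason the sleeve was held only near its top edge, but it did not slip.

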